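# Fill the last cell of a gift box from a scoop

### The arm

A 6-joint arm with a two-finger parallel gripper is mounted at the origin on the work surface. World frame = base frame: x ahead of the robot, y to its left, z up, the work surface at z = 0. Lengths are in m, angles in rad, forces in N, time in s.
With the tool pointing down it reaches from about 0.3 to 0.825 m from the base axis. Payload 5.4 kg.
Tool frame: the origin (TCP) lies at the very end of the fingers, on their centre line; the grasp point (between the pads) lies 19 mm behind it; z points along the fingers, x is the direction in which the jaws open and shut, and the axes are right-handed (so a half turn about z gives the same grasp; the last joint's range is limited). The gripper opens to 92 mm and grips with 3 to 60 N. Pads are 20 mm wide; open, the fingers measure 128 mm over their backs; the gripper's body (75 mm by 189 mm) begins 69 mm behind the grasp point.
Start: joints at [0.922, 0.158, 1.597, -0, 1.386, -0.21], TCP at [0.244, 0.521, 0.215] pointing down, gripper open.
Joint ranges: [-2.91, 2.91], [-0.94, 2.29], [0.18, 2.7], [-1.29, 4.43], [0.17, 2.64], [-3, 3]. Speed limits (rad/s): [2.57, 2.57, 3.14, 3.14, 3.14, 3.14].

### API

Orientations are given as a rotation vector (axis times angle).
In Python, from workcell import bot gives the robot as it stands. Calls block until the motion is done:
- bot.goto(position, orientation): joint-space move of the TCP to a pose.
- bot.line_to(position, rot=None, max_speed=0.15): straight line of the TCP; rot=None keeps the orientation; max_speed is the mean speed in m/s.
- bot.set_joints(angles): joint-space move.
- bot.set_gripper(opening, newtons=None): opening from 0.0 (shut) to 1.0 (fully open); newtons is the grip in N (None keeps the last); returns when the fingers have stopped.
- bot.hold(seconds).
- bot.inverse_kinematics(position, orientation): joint angles nearest the present ones, or None.
- bot.read_camera(name): name is "side" or "top" or "wrist"; returns a dict with "pixels" (480x640x3 uint8, blue, green, red), "fx", "fy", "cx", "cy" (pixels), "k1" (the pictures are not rectified: a ray, as slopes to the right and down, at radius r is drawn at 1 + k1 r^2 times it, then the intrinsics apply), "R" (3x3) and "t" (3): a world point X has camera coordinates R X + t. Camera axes: x right, y down, z forward; pixel columns grow to the right and rows downward; lengths in m; the calibration is good to about 2 mm. A picture is of the moment at which its call begins. There is no depth.
A pose or a line that the arm cannot do raises bot.MotionError and nothing moves.
- bot.job_done(): hands the job in, once; it reports no verdict.
Readings, each from a call of its own:
- bot.current_clock(): time.
- bot.current_joints(): joint angles.
- bot.current_joint_vel(): joint speeds.
- bot.current_effort(): joint torques, N m.
- bot.current_ee_pos(): TCP position.
- bot.current_tool_rot(): TCP orientation.
- bot.current_contact_force(): force on the tool from outside, world axes, zero at the start.
- bot.current_ft_torque(): the same for the moment, N m.
- bot.current_opening(): opening from 0.0 (shut) to 1.0 (fully open).
Only numpy, scipy, OpenCV 4.12 (cv2) and the standard library are available. Lean on these libraries where they do the work, as an engineer would, in place of code of your own. Each camera call takes 0.05 s, during which the arm holds its last target. There are 200 camera calls.

### The job

Pick up the scoop by its handle, bring its mouth low over the one empty cell of the gift box (red floor) and tip all four walnuts gently into that cell, so that none touches what fills the other cells, falls on the table or drops from a height; do not touch the walnuts with the gripper. Then stand the empty scoop upright on the table again, let go of it, and leave the jar, the mug and the roll of tape where they are.

Things in the scene. Friction and masses are not known exactly. Their poses are not given: they have to be found in the camera images.
- scoop: Open aluminium scoop (160 g) with four walnuts, level on the table. Origin: centre of the flat underside; +x to the mouth, z up. Pan 72 long (x -36 to 36), 70 wide, 50 high, open on top, walls 3, floor top at 8. From x 36 to 78 the floor rises as a 34-degree ramp, 64 wide between the side walls, to the open mouth (70 wide outside). Red handle behind, at the point scoop_grip.
- scoop_lip (a point): Middle of the pouring lip, the ramp's top edge: 78 ahead of and 36 above the scoop's origin; axes as the scoop's. The mouth's side walls stand 14 above it. Walnuts leave only once the mouth is pitched down so far that the ramp is past level (34 degrees); emptying takes some 45 to 60 degrees and perhaps a shake.
- scoop_grip (a point): Middle of the scoop's straight level handle, 92 behind and 42 above the scoop's origin; axes as the scoop's. Handle 85 long (x -135 to -50 from the scoop's origin), 16 wide (grip across y), 22 high. A gripper leaning back some 30 degrees over the handle's end has less far to lean when pouring.
- box: Pale wooden gift box without a lid, fixed to the table, 165 x 245 outside, rim and dividers all 50 high, walls and dividers 5 thick: two cells along its x by three along its y, each 75 x 75 clear, 80 apart. Origin: centre of the underside, z up.
- empty_cell: Red paper square, 75 x 75 x 2, on the floor of the one empty cell, which may be any of the six. Origin: centre of its underside, 6 above the table; axes as the box's. The rim stands 44 above the origin.
- walnut1: One of the four alike brown walnuts in the scoop: 31 long (its x) by 27 thick, 14 g, rigid. Origin: its centre.
- walnut2: One of the four alike brown walnuts in the scoop: 31 long (its x) by 27 thick, 14 g, rigid. Origin: its centre.
- walnut3: One of the four alike brown walnuts in the scoop: 31 long (its x) by 27 thick, 14 g, rigid. Origin: its centre.
- walnut4: One of the four alike brown walnuts in the scoop: 31 long (its x) by 27 thick, 14 g, rigid. Origin: its centre.
- hazelnuts: Cell of the box already filled with small round brown hazelnuts, fixed, 75 x 75, its top about 25 to 30 above its origin (centre of its underside, 6 above the table), well below the rim.
- almonds: Cell of the box already filled with brown almonds, fixed, 75 x 75, its top about 25 to 30 above its origin (centre of its underside, 6 above the table), well below the rim.
- apricots: Cell of the box already filled with orange dried apricots, fixed, 75 x 75, its top about 25 to 30 above its origin (centre of its underside, 6 above the table), well below the rim.
- pistachios: Cell of the box already filled with green pistachio kernels, fixed, 75 x 75, its top about 25 to 30 above its origin (centre of its underside, 6 above the table), well below the rim.
- cranberries: Cell of the box already filled with dark red cranberries, fixed, 75 x 75, its top about 25 to 30 above its origin (centre of its underside, 6 above the table), well below the rim.
- jar: Bystander: amber glass jar with a yellow cap, 68 across, 110 high. Origin: centre of its underside.
- mug: Bystander: blue mug, 80 across, 90 high. Origin: centre of its underside.
- tape: Bystander: roll of tan tape lying flat, 90 across, 24 high. Origin: centre of its underside.
Not all that is in view belongs to the job. Of the things like the scoop, leave any that is green; of the rest the larger one is meant.

How it is judged:
On the way, in this order (a step that is already met when the one before it is completed fails the run):
1. the scoop is lifted off the table with all four walnuts in it (height (world z) of scoop above 0.03 m and distance between each of walnut1, walnut2, walnut3, walnut4 and scoop below 0.085 m), for 0.2 s.
2. all four walnuts lie in the empty cell while the scoop is still off the table (x of walnut1 in the frame of empty_cell between -0.036 and 0.036 m and y of walnut1 in the frame of empty_cell between -0.036 and 0.036 m and z of each of walnut1, walnut2, walnut3, walnut4 in the frame of empty_cell below 0.042 m and x of walnut2 in the frame of empty_cell between -0.036 and 0.036 m and y of walnut2 in the frame of empty_cell between -0.036 and 0.036 m and x of walnut3 in the frame of empty_cell between -0.036 and 0.036 m and y of walnut3 in the frame of empty_cell between -0.036 and 0.036 m and x of walnut4 in the frame of empty_cell between -0.036 and 0.036 m and y of walnut4 in the frame of empty_cell between -0.036 and 0.036 m and height (world z) of scoop above 0.03 m), for 0.2 s.
At the end, for the whole second after the job is handed in: All four walnuts lie at rest in the formerly empty cell (centres within 36 mm of its middle along both sides, and below the rim), and the empty scoop stands upright (within 0.1 rad) and at rest on the table, released (x of walnut1 in the frame of empty_cell between -0.036 and 0.036 m and y of walnut1 in the frame of empty_cell between -0.036 and 0.036 m and z of each of walnut1, walnut2, walnut3, walnut4 in the frame of empty_cell below 0.042 m and x of walnut2 in the frame of empty_cell between -0.036 and 0.036 m and y of walnut2 in the frame of empty_cell between -0.036 and 0.036 m and x of walnut3 in the frame of empty_cell between -0.036 and 0.036 m and y of walnut3 in the frame of empty_cell between -0.036 and 0.036 m and x of walnut4 in the frame of empty_cell between -0.036 and 0.036 m and y of walnut4 in the frame of empty_cell between -0.036 and 0.036 m and linear speed of each of walnut1, walnut2, walnut3, walnut4 below 0.05 m/s and angle between scoop's own z axis and vertical below 0.1 rad and height (world z) of scoop between -0.006 and 0.006 m and linear speed of scoop below 0.02 m/s); the robot touches nothing.
It fails at once if a walnut touches the filling of another cell (contact force between any of walnut1, walnut2, walnut3, walnut4 and hazelnuts above 0.05 N or contact force between any of walnut1, walnut2, walnut3, walnut4 and almonds above 0.05 N or contact force between any of walnut1, walnut2, walnut3, walnut4 and apricots above 0.05 N or contact force between any of walnut1, walnut2, walnut3, walnut4 and pistachios above 0.05 N or contact force between any of walnut1, walnut2, walnut3, walnut4 and cranberries above 0.05 N).
It fails at once if a walnut falls on the table (height (world z) of any of walnut1, walnut2, walnut3, walnut4 below 0.017 m).
It fails at once if a walnut is dropped from a height (moves faster than 1.6 m/s) (linear speed of any of walnut1, walnut2, walnut3, walnut4 above 1.6 m/s).
It fails at once if the gripper touches a walnut (contact force between the fingers and walnut1 above 0.3 N or contact force between the fingers and walnut2 above 0.3 N or contact force between the fingers and walnut3 above 0.3 N or contact force between the fingers and walnut4 above 0.3 N).
It fails at once if jar, mug or tape moved by more than 20 mm (distance of any of jar, mug, tape from where it was at the start of the episode above 0.02 m).
It also fails if it takes over 58 s, if anything falls off the work surface, if the arm or the gripper's body presses on something with over 40 N, if the wrist force passes 120 N, or if a joint passes its speed limit or range.

## Working session

There is one attempt and no reset: what is moved stays moved. The work goes in short steps, each a Python script; the robot and the scene stay as the last script left them, time stands still between calls to the robot, and variables do not carry over. Pictures are saved under pics/ and viewed, on a budget of 10 in all, crops included, one or two more only if the job needs it, and the job is handed in when it is done.

```bash
mkdir -p pics; ls
cat > h.py <<'E'
import numpy as np, cv2
from workcell import bot
from scipy.spatial.transform import Rotation as R
def snap(cam,name):
    c=bot.read_camera(cam); cv2.imwrite('pics/%s.png'%name,c['pixels'])
    np.savez('pics/%s.npz'%name,**{k:v for k,v in c.items() if k!='pixels'}); return c
def load(name): return dict(np.load('pics/%s.npz'%name))
def px2w(c,u,v,z):
    K=np.array([[c['fx'],0,c['cx']],[0,c['fy'],c['cy']],[0,0,1]],float)
    p=cv2.undistortPoints(np.array([[[u,v]]],float),K,np.array([float(c['k1']),0,0,0,0]))[0,0]
    d=c['R'].T@np.array([p[0],p[1],1]); o=-c['R'].T@c['t']
    return o+d*(z-o[2])/d[2]
def w2px(c,X):
    q=c['R']@np.asarray(X,float)+c['t']; a=q[:2]/q[2]; a=a*(1+c['k1']*(a@a))
    return np.array([c['fx']*a[0]+c['cx'],c['fy']*a[1]+c['cy']])
E
python3 - <<'E'
from h import *
for n in('top','side'):
    c=snap(n,n+'0'); print(n,-c['R'].T@c['t'],c['fx'],c['k1'],c['R'][2])
print(bot.current_clock(), bot.current_tool_rot())
E
```

```text
pics
top [0.40895925 0.01679208 1.26648079] 553.1554337980857 -0.02612635636535296 [ 0.12287924 -0.01672611 -0.99228067]
side [ 0.34455151 -0.86533643  0.71626704] 488.35647831401224 -0.11598837567505597 [ 0.2150665   0.76705154 -0.60446533]
0.1 [ 2.65111178e+00  1.68444765e+00 -2.46382831e-03]
```

View pics/top0.png

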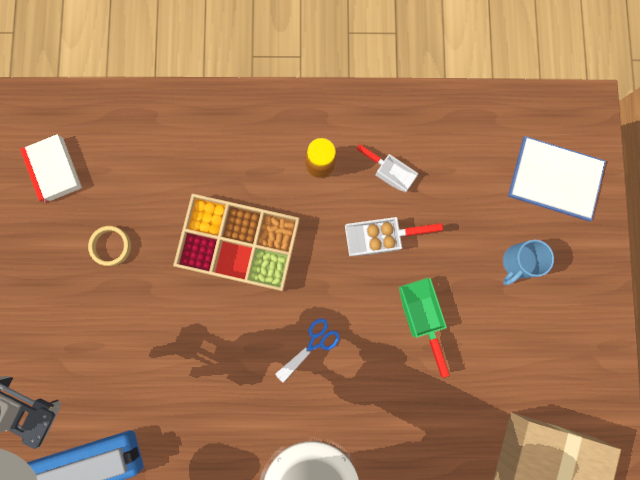

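View pics/side0.png

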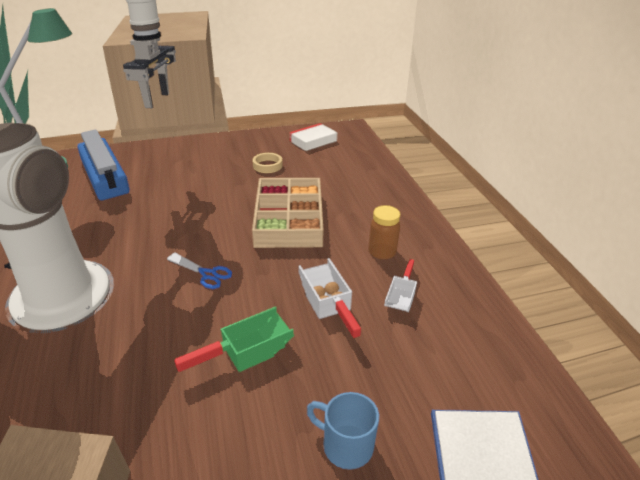

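Top view: the candidates are the aluminium scoop with walnuts (375,237), a small aluminium scoop (397,172) and the green scoop (422,307). I choose the one at (375,237), which is the larger non-green one and holds the walnuts. The empty red cell is at (234,261). The jar is at (321,155), the mug at (530,260) and the tape at (110,246). Next is a close crop to check the choice and take corners.

Run:
```python
import cv2
i=cv2.imread('pics/top0.png')
a=cv2.resize(i[205:265,335:455],None,fx=6.6,fy=6.6,interpolation=cv2.INTER_CUBIC)   # 792x396
b=cv2.resize(i[190:295,168:308],None,fx=5,fy=5,interpolation=cv2.INTER_CUBIC) #700x525
cv2.imwrite('pics/ca.png',a);cv2.imwrite('pics/cb.png',b)
```

```text
(no output)
```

View pics/ca.png

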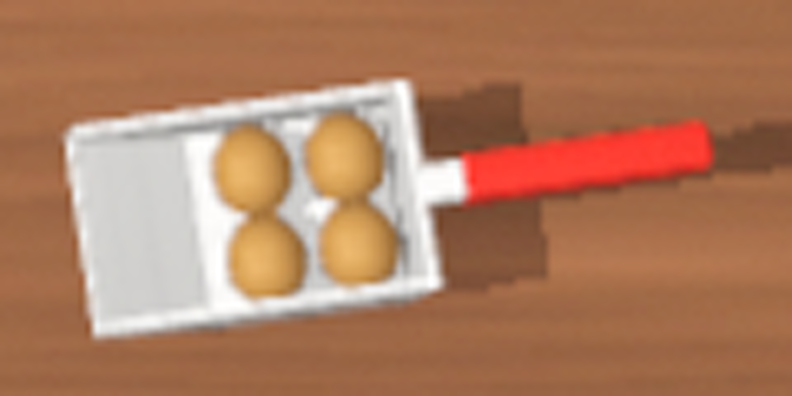

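View pics/cb.png

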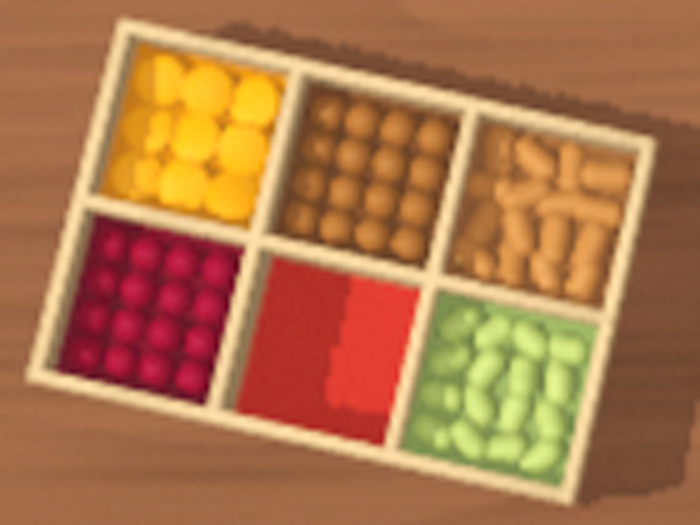

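Close crop: this is the aluminium scoop with four walnuts. Its rim corners are at crop (66,130), (97,336), (440,288) and (408,80), and the red handle runs (465,182)-(710,145). The second crop shows the box rim corners at (120,18), (655,140), (573,503) and (27,378), with the empty cell in the middle of the near row.

```bash
cat > geo.py <<'E'
from h import *
c=load('top0')
A=lambda u,v,z=.05:px2w(c,335+(u+.5)/6.6-.5,205+(v+.5)/6.6-.5,z)[:2]
B=lambda u,v,z=.05:px2w(c,168+(u+.5)/5-.5,190+(v+.5)/5-.5,z)[:2]
def fit(model,pts):
    m=np.array(model,float);p=np.array(pts);mc,pc=m.mean(0),p.mean(0);M=m-mc;P=p-pc
    a=np.arctan2((M[:,0]*P[:,1]-M[:,1]*P[:,0]).sum(),(M*P).sum())
    r=np.array([[np.cos(a),-np.sin(a)],[np.sin(a),np.cos(a)]]);t=pc-r@mc
    return t,a,r,np.linalg.norm((r@m.T).T+t-p,axis=1)
# scoop: +x to mouth (left in the picture = +y world), +y left of it = down in picture (-x world)
S,sa,sr,se=fit([(.078,-.035),(.078,.035),(-.036,.035),(-.036,-.035),(-.135,0),(-.05,0)],
 [A(66,130),A(97,336),A(440,288),A(408,80),A(711,145,.053),A(465,180,.053)])
# box: x 165, y 245; take box +y to world +y
bx=[(.0825,.1225),(.0825,-.1225),(-.0825,-.1225),(-.0825,.1225)]
Bo,ba,br,be=fit(bx,[B(120,18),B(655,140),B(573,503),B(27,378)])
E=Bo+br@np.array([-.04,0])
if __name__=='__main__':
    print('scoop',S,np.degrees(sa),se*1e3); print('grip',S+sr@[-.092,0])
    print('box',Bo,np.degrees(ba),be*1e3,'cell',E)
    reds=np.array([B(270,258,.008),B(420,290,.008),B(388,445,.008),B(237,410,.008)]); print('red',reds.mean(0))
    print('jar',px2w(c,321,150,.11),'mug',px2w(c,532,255,.09),'smallscoop',px2w(c,397,172,.04),px2w(c,362,148,.04))
    print('alm',px2w(c,275,232,.03))
E
python3 geo.py
```

```text
scoop [ 0.55966951 -0.16052872] 97.83694249710462 [1.7571367  1.65780574 1.08402997 1.88240636 0.21844738 0.82248506]
grip [ 0.57221411 -0.25166945]
box [0.54565723 0.16308551] -12.884315891345684 [0.29831033 0.35904787 0.78344614 0.39750252] cell [0.50666434 0.17200484]
red [0.50809448 0.17423335]
jar [ 0.73616383 -0.02299671  0.11      ] mug [ 0.51086165 -0.47806117  0.09      ] smallscoop [ 0.70502174 -0.19812365  0.04      ] [ 0.76091945 -0.11913178  0.04      ]
alm [0.56878441 0.07874927 0.03      ]
```

```bash
cat > plan.py <<'E'
from geo import *
LEAN=np.radians(30); SGN=1
def tcp(lip=None,head=0,p=0,org=None,d=0.0):
    """TCP pose for scoop with given lip (or origin) position, heading, pitch down p; d = retreat along tool axis"""
    Rs=R.from_euler('z',head)*R.from_euler('y',p)
    o=np.array(org) if org is not None else np.array(lip)-Rs.apply([.078,0,.036])
    z=np.array([np.sin(LEAN),0,-np.cos(LEAN)]); x=np.array([0,SGN,0.]); y=np.cross(z,x)
    Rt=Rs*R.from_matrix(np.c_[x,y,z])
    return o+Rs.apply([-.092,0,.042]+z*(.019-d)), Rt.as_rotvec()
HB=ba+np.pi/2   # pour along box +y
def lip(p,iny=-.020,inx=0,zmin=.062):
    e=E+br@np.array([inx,iny]); return [*e,max(zmin,.062+.036*np.cos(p)-.042*np.sin(p))]
E
python3 - <<'E'
import plan
from plan import *
print(bot.current_joints())
for s in(1,-1):
    plan.SGN=s
    for n,P in [('pre',tcp(org=[*S,0],head=sa,d=.1)),('grasp',tcp(org=[*S,0],head=sa)),('lift',tcp(org=[*S,.1],head=sa))]+[('p%d'%p,tcp(lip(np.radians(p)),HB,np.radians(p))) for p in(0,20,35,45,55,65,72)]:
        q=bot.inverse_kinematics(*P); print(s,n,P[0].round(3),None if q is None else np.round(q,2))
E
```

```text
[ 9.21934610e-01  1.59003797e-01  1.59807215e+00 -2.68311391e-05
  1.38620023e+00 -2.10109551e-01]
1 pre [ 0.578 -0.292  0.112] [-0.81  0.73  1.13  0.3   1.71  2.18]
1 grasp [ 0.571 -0.242  0.026] [-0.76  0.75  1.28  0.32  1.53  2.16]
1 lift [ 0.571 -0.242  0.126] [-0.76  0.63  1.25  0.32  1.68  2.21]
1 p0 [ 0.466 -0.004  0.088] [-0.62  0.08  2.05  0.5   1.27  2.53]
1 p20 [0.468 0.002 0.127] [-0.38 -0.05  2.01  0.18  1.22  2.92]
1 p35 [0.472 0.018 0.151] None
1 p45 [0.475 0.035 0.168] [-0.01  0.03  1.85 -0.26  1.33 -2.85]
1 p55 [0.48  0.054 0.187] [ 0.13  0.13  1.75 -0.41  1.44 -2.7 ]
1 p65 [0.485 0.077 0.203] [ 0.25  0.25  1.64 -0.54  1.57 -2.58]
1 p72 [0.489 0.094 0.211] [ 0.32  0.34  1.55 -0.61  1.66 -2.52]
-1 pre [ 0.578 -0.292  0.112] [-0.81  0.73  1.13  0.3   1.71 -0.97]
-1 grasp [ 0.571 -0.242  0.026] [-0.76  0.75  1.28  0.32  1.53 -0.98]
-1 lift [ 0.571 -0.242  0.126] [-0.76  0.63  1.25  0.32  1.68 -0.93]
-1 p0 [ 0.466 -0.004  0.088] [-0.62  0.08  2.05  0.5   1.27 -0.61]
-1 p20 [0.468 0.002 0.127] [-0.38 -0.05  2.01  0.18  1.22 -0.22]
-1 p35 [0.472 0.018 0.151] [-0.16 -0.03  1.93 -0.09  1.25  0.1 ]
-1 p45 [0.475 0.035 0.168] [-0.01  0.03  1.85 -0.26  1.33  0.29]
-1 p55 [0.48  0.054 0.187] [ 0.13  0.13  1.75 -0.41  1.44  0.44]
-1 p65 [0.485 0.077 0.203] [ 0.25  0.25  1.64 -0.54  1.57  0.56]
-1 p72 [0.489 0.094 0.211] [ 0.32  0.34  1.55 -0.61  1.66  0.62]
```

```bash
sed -i 's/SGN=1$/SGN=-1/' plan.py
python3 - <<'E'
from plan import *
P=tcp(org=[*S,.10],head=sa,d=.12); bot.goto(*P); print(bot.current_clock())
bot.set_gripper(.5); 
P=tcp(org=[*S,0],head=sa,d=.09); bot.line_to(P[0],P[1],.2); print(bot.current_clock(), bot.current_ee_pos()-P[0])
snap('wrist','w1'); snap('side','s1')
a=cv2.imread('pics/w1.png'); b=cv2.imread('pics/s1.png')[190:400,260:540]
cv2.imwrite('pics/v1.png',np.vstack([cv2.resize(a,(400,300)),cv2.resize(b,(400,300))]))
E
```

```text
3.2417
4.8333 [ 0.00069166 -0.00070963  0.00147979]
```

View pics/v1.png

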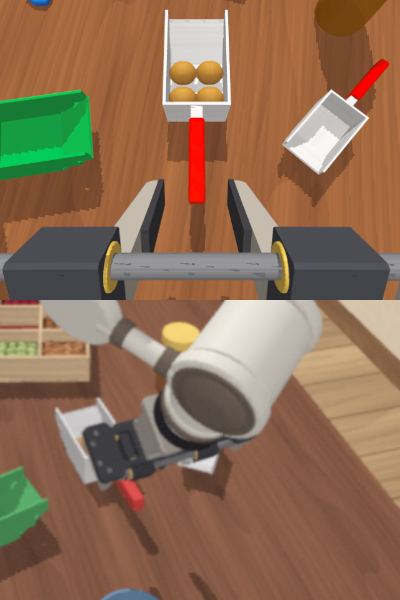

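The wrist view shows the handle at (197,160), centred between the fingers at about 152 and 238, with the four walnuts ahead. It is aligned, so I grasp and lift.

Run:
```python
from plan import *
P=tcp(org=[*S,0],head=sa); bot.line_to(P[0],P[1],.08)
print(bot.current_clock(),bot.current_ee_pos()-P[0],bot.current_contact_force())
bot.set_gripper(0,55); print(bot.current_opening()*92, bot.current_clock())
P=tcp(org=[*S,.09],head=sa); bot.line_to(P[0],P[1],.06)
print(bot.current_clock(),bot.current_ee_pos()-P[0],bot.current_contact_force(),bot.current_opening()*92)
snap('side','s2'); snap('wrist','w2')
a=cv2.imread('pics/w2.png'); b=cv2.imread('pics/s2.png')[150:360,230:510]
cv2.imwrite('pics/v2.png',np.vstack([cv2.resize(a,(400,300)),cv2.resize(b,(400,300))]))
```

```text
6.2083 [ 0.0004021  -0.0006081   0.00061091] [-0.63372071  0.21133361 -0.79880339]
15.762750005829998 6.7667
8.4167 [-0.00021562  0.00018057 -0.00046316] [-0.38732719 -0.31734825 -2.53837544] 15.503285607106978
```

View pics/v2.png

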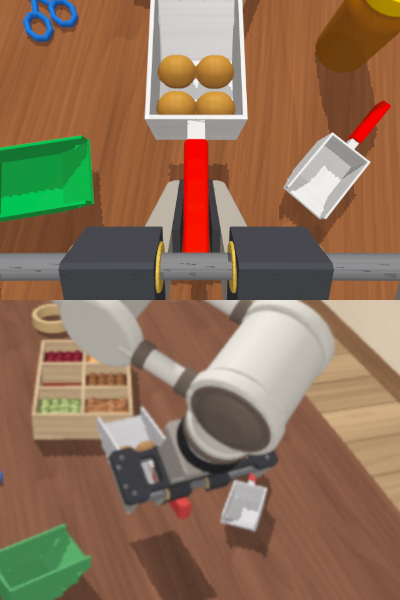

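The scoop is held and lifted level with all four walnuts in it (wrist view). Rear rim corners are at about (150,116) and (243,118). I check for sag by projection, then move over the box.

Run:
```python
from plan import *
c=load('w2')
for sg in (-4,-2,0,2,4,6):
    Rs=R.from_euler('z',sa)*R.from_euler('y',np.radians(sg)); g=np.array([*S,.09])+R.from_euler('z',sa).apply([-.092,0,.042])
    print(sg,[ (w2px(c,g+Rs.apply(np.array(q)-[-.092,0,.042]))*.625).round(0) for q in([-.036,.035,.05],[-.036,-.035,.05],[-.036,.035,0],[-.036,-.035,0],[-.05,0,.053])])
p=0;l=lip(0); Pb=tcp([*l[:2],.13],HB,0); bot.line_to(Pb[0],Pb[1],.14); print(bot.current_clock())
for p in (10,20,28):
    p=np.radians(p); P=tcp(lip(p),HB,p); bot.goto(*P); print(bot.current_clock())
print(bot.current_ee_pos()-P[0])
snap('side','s3'); snap('top','t3')
a=cv2.imread('pics/t3.png')[170:310,150:340]; b=cv2.imread('pics/s3.png')[130:270,200:390]
cv2.imwrite('pics/v3.png',np.vstack([cv2.resize(a,(407,300)),cv2.resize(b,(407,300))]))
```

```text
-4 [array([143., 119.]), array([249., 119.]), array([155., 136.]), array([237., 136.]), array([196., 139.])]
-2 [array([144., 120.]), array([249., 120.]), array([156., 139.]), array([237., 138.]), array([196., 139.])]
0 [array([145., 120.]), array([248., 120.]), array([156., 141.]), array([237., 141.]), array([196., 139.])]
2 [array([145., 121.]), array([247., 121.]), array([156., 143.]), array([236., 143.]), array([196., 139.])]
4 [array([146., 122.]), array([247., 122.]), array([156., 145.]), array([236., 145.]), array([196., 139.])]
6 [array([146., 123.]), array([246., 123.]), array([157., 148.]), array([236., 148.]), array([196., 140.])]
10.525
10.7917
11.1083
11.3917
[-0.00045904  0.00021707 -0.000878  ]
```

View pics/v3.png

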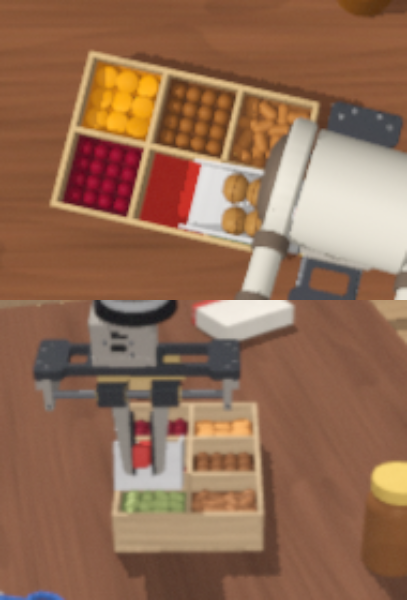

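The mouth is over the red cell, lip at about (193,195) in the top crop, laterally centred, with all four nuts still in. I tilt slowly.

Run:
```python
from plan import *
for p in np.arange(31,50,3):
    p=np.radians(p); P=tcp(lip(p),HB,p); bot.line_to(P[0],P[1],.015)
    print(round(np.degrees(p)),bot.current_clock(),bot.current_contact_force().round(2))
bot.hold(.5)
snap('side','s4'); snap('top','t4')
a=cv2.imread('pics/t4.png')[170:310,150:340]; b=cv2.imread('pics/s4.png')[130:270,200:390]
cv2.imwrite('pics/v4.png',np.vstack([cv2.resize(a,(407,300)),cv2.resize(b,(407,300))]))
```

```text
31 12.0417 [-1.06  1.04 -1.65]
34 12.6 [-0.2   1.12 -2.48]
37 13.1583 [-0.11  0.41 -1.12]
40 13.725 [-0.51  0.47 -1.74]
43 14.4083 [-0.1   0.11 -1.51]
46 15.1167 [-0.04 -0.37 -2.68]
49 15.825 [ 0.5  -0.88 -0.84]
```

View pics/v4.png

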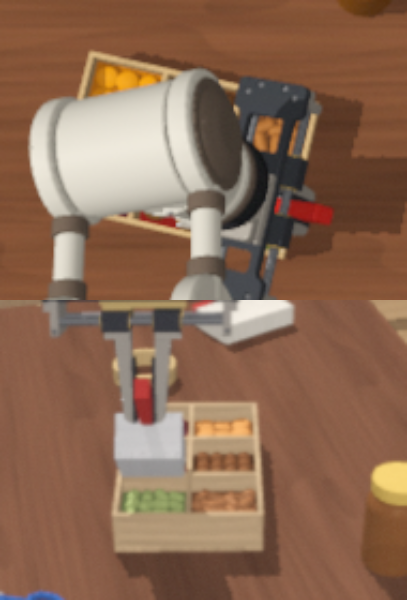

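The arm hides the cell from above, but the wrist camera moves with the scoop and looks into the pan. I tilt on and use that.

Run:
```python
from plan import *
w=[cv2.resize(snap('wrist','w4')['pixels'],(400,300))]
for p in np.arange(52,60,3):
    p=np.radians(p); P=tcp(lip(p),HB,p); bot.line_to(P[0],P[1],.015)
bot.hold(.6); w.append(cv2.resize(snap('wrist','w5')['pixels'],(400,300)))
print(bot.current_clock()); cv2.imwrite('pics/v5.png',np.vstack(w))
```

```text
19.25
```

View pics/v5.png

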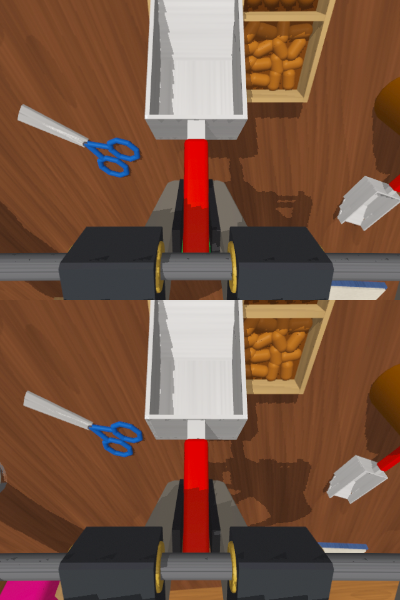

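The pan is empty, though the ramp's end is out of frame. I tilt a little further with a small shake, rise slowly, level in place and look.

Run:
```python
from plan import *
for p in (62,66,62,66):
    p=np.radians(p); P=tcp(lip(p),HB,p); bot.line_to(P[0],P[1],.03)
l=np.array(lip(p)); l[2]=.10; P=tcp(l,HB,p); bot.line_to(P[0],P[1],.03); bot.hold(.3)
for p in (45,25,0):
    p=np.radians(p); l[2]=.12; P=tcp(l,HB,p); bot.line_to(P[0],P[1],.08)
w=[cv2.resize(snap('wrist','w6')['pixels'],(400,300))]
Pb=tcp(org=[*S,.10],head=sa); bot.line_to(Pb[0],Pb[1],.15)
a=snap('top','t6')['pixels'][170:310,150:340]; w.append(cv2.resize(a,(400,300)))
print(bot.current_clock(),bot.current_contact_force()); cv2.imwrite('pics/v6.png',np.vstack(w))
```

```text
27.6833 [-0.99825143  0.31963103 -1.24039841]
```

View pics/v6.png

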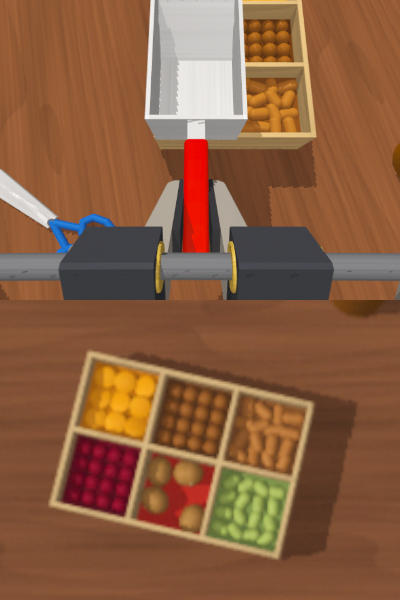

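The scoop is empty, and all four walnuts lie on the red floor at about (160,470), (187,473), (155,500) and (192,516). I set the scoop down at its old spot.

Run:
```python
from plan import *
P=tcp(org=[*S,.015],head=sa); bot.line_to(P[0],P[1],.1); bot.hold(.2); f0=bot.current_contact_force()[2]
z=.008
while z>-.0025:
    P=tcp(org=[*S,z],head=sa); bot.line_to(P[0],P[1],.02); f=bot.current_contact_force()[2]
    print(z,(f-f0).round(2))
    if f-f0>2.5: break
    z-=.002
bot.set_gripper(.4); bot.hold(.3)
P=tcp(org=[*S,max(z,0)],head=sa,d=.09); bot.line_to(P[0],P[1],.08)
P=tcp(org=[*S,.12],head=sa,d=.12); bot.line_to(P[0],P[1],.15)
P=bot.current_ee_pos()+[-.12,-.05,.1]
try: bot.line_to(P,None,.2)
except bot.MotionError as e: print(e)
bot.hold(.5)
a=snap('top','t7')['pixels']; b=snap('side','s7')['pixels']
print(bot.current_clock(),bot.current_contact_force())
cv2.imwrite('pics/v7.png',np.vstack([cv2.resize(a[130:310,90:570],(800,300)),cv2.resize(b[150:350,160:693],(800,300))]))
```

```text
0.008 1.66
0.006 0.55
0.004 0.81
0.002 0.79
0.0 2.17
-0.002 8.89
35.4167 [ 0.21211321 -0.04564611  0.01615148]
```

View pics/v7.png

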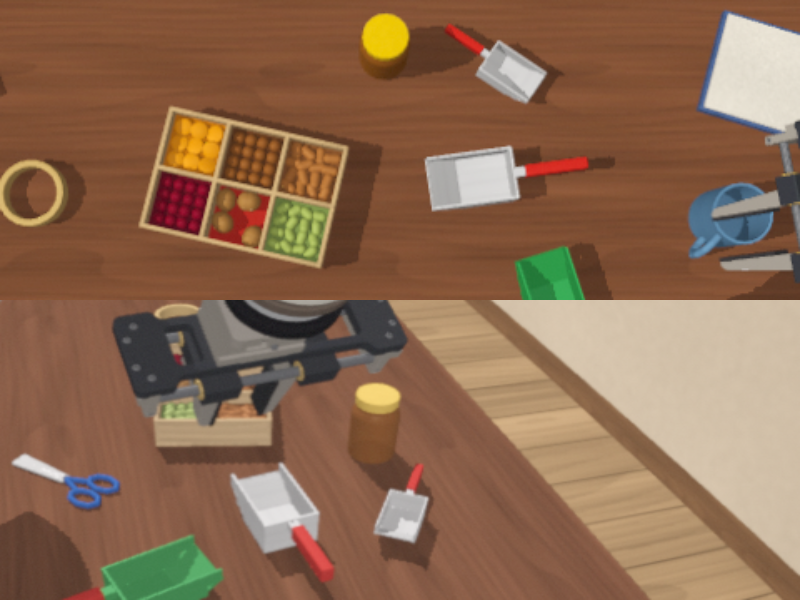

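```bash
python3 -c "
from h import *
print(bot.current_ee_pos(),bot.current_clock()); bot.job_done()"
```

```text
[ 0.45875169 -0.35127364  0.34816848] 35.4167
the job is handed in; nothing more can be done
```

The job is done and handed in at 35.4 s of the 58 s allowed; it reports no verdict.

I gripped the larger aluminium scoop by its handle with the tool leaning back 30 degrees and lifted it with all four walnuts in it. I brought the lip to about 12 mm above the rim of the red cell and tilted slowly to 66 degrees with a small shake. Then I stood the scoop back on its old spot and let go.

- **Walnuts:** the last top view shows all four on the red floor of the cell, with none in the other cells or on the table. I read this from the picture and did not measure their distance from the cell's middle.
- **Scoop:** it is empty, looks upright and is free of the gripper. Pressing it down gave about 9 N against the table before I released it.
- **Bystanders:** the mug reads at the same pixel as at the start. The jar and the tape look unmoved.
- **Robot:** it is clear of everything, with the fingertips about 0.35 m up and the contact force near zero.

The arm hid the cell from the top camera while the walnuts were falling, so I did not see the pour itself. During it I could only check the pan through the wrist camera, and the cell afterwards. No check failed or disagreed.

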